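Move the spice row to the new pantry rack in mirrored order

TASK

The new pale pantry rack will hang on the opposite wall, so move all four containers from the old dark rack into it in reverse order: the one that stands leftmost in the old rack goes into the rightmost compartment of the new one, and so on, one upright in each compartment. Set them down gently, without dropping or tipping any, and leave the can and the bowl behind the racks where they are.

Things in the scene. Friction and masses are not known exactly. Their poses are not given: they have to be found in the camera images.
- jar_round: Round amber glass spice jar with a steel lid, 44 mm diameter, 92 mm high (lid: the top 18 mm, 43 mm diameter), about 180 g. Origin at the centre of its underside, z up, along the jar's axis.
- jar_hex: Six-sided clear glass honey jar with a paper band and a round steel lid: 46 mm across flats, glass 56 mm high, lid 42 mm diameter on top of it, 70 mm high in all, about 200 g. Origin at the centre of its underside, z up; x is square to one pair of flats (other pairs at 60 degree steps).
- jar_square: Square plain metal tea tin, 44 x 44 mm, 78 mm high in all (the top 8 mm is a lid of 40 x 40 mm), about 140 g. Origin at the centre of its underside, z up; x and y square to its sides.
- jar_oblong: Oblong brown cardboard pack (full and stiff), 40 mm along its x, 56 mm along its y, 84 mm high, about 100 g. Origin at the centre of its underside, z up.
- tag_round: White shelf tag, 22 x 44 mm, 3 mm thick, fixed on the old rack in front (far side from the robot, rack +x) of the place where the round jar starts; it bears a black disc. It stays in the old rack and marks the place from which that container came. Origin at the centre of its underside, z up.
- tag_hex: White shelf tag, 22 x 44 mm, 3 mm thick, fixed on the old rack in front (far side from the robot, rack +x) of the place where the six-sided jar starts; it bears a black hexagon. It stays in the old rack and marks the place from which that container came. Origin at the centre of its underside, z up.
- tag_square: White shelf tag, 22 x 44 mm, 3 mm thick, fixed on the old rack in front (far side from the robot, rack +x) of the place where the square tin starts; it bears a black square. It stays in the old rack and marks the place from which that container came. Origin at the centre of its underside, z up.
- tag_oblong: White shelf tag, 22 x 44 mm, 3 mm thick, fixed on the old rack in front (far side from the robot, rack +x) of the place where the oblong pack starts; it bears a black bar. It stays in the old rack and marks the place from which that container came. Origin at the centre of its underside, z up.
- old_rack: Old rack: dark wooden board 116 mm (x) x 318 mm (y), its top 12 mm above the table, end panels 30 mm high, fixed. The four containers start on it in a row along its y, about 74 mm apart (places at y = 111, 37, -37, -111 mm, x = -12 mm, to about 5 mm); each tag lies at x = 44 mm, at its place's y. Origin at the centre of its underside; +y runs to the left end as seen from the robot, +x away from the robot (yaw within 0.2 rad).
- new_rack: New rack: pale wooden tray 78 mm (x) x 294 mm (y), fixed and empty, with four compartments 66 x 66 mm inside, in a row along y, centred at x = 0 and y = 108, 36, -36, -108 mm. Their floor is 8 mm above the table, walls and dividers are 6 mm thick and their rims 22 mm above the table. Origin at the centre of its underside; +y runs to the left end as seen from the robot, +x away from the robot (yaw within 0.2 rad). It stands beside the old rack, to its left or right.
- can: Bystander: food can with a green label, 66 mm diameter, 100 mm high, beyond the racks. Origin at the centre of its underside, z up.
- bowl: Bystander: white bowl, 120 mm diameter, 50 mm high, beyond the racks. Origin at the centre of its underside, z up.
There are look-alikes about, which are no part of the job. What is shaped like the jar_oblong but green or purple is not meant.

How it is judged:
By the outcome, as a careful person would: the job done as asked, in the order asked, and still so for the second after the job is handed in, with the robot touching nothing.
It also fails if it takes over 115 s, if anything falls off the work surface, if the arm or the gripper's body presses on something with over 40 N, if the wrist force passes 120 N, or if a joint passes its speed limit or range.

ROBOT

A 6-joint arm with a two-finger parallel gripper is mounted at the origin on the work surface. World frame = base frame: x ahead of the robot, y to its left, z up, the work surface at z = 0. Lengths are in m, angles in rad, forces in N, time in s.
With the tool pointing down it reaches from about 0.3 to 0.775 m from the base axis. Payload 14.6 kg.
Tool frame: the origin (TCP) lies at the centre of the arm's flange, where the gripper is bolted on; the fingertips stand 199 mm ahead of it and the grasp point (between the pads) lies ctrl.tcp_to_grasp ahead of it (ctrl.tcp_to_grasp is the distance from the TCP to the grasp point, in m); z points along the fingers, y is the line along which they close (so a half turn about z gives the same grasp; the last joint's range is limited). The gripper opens to 94 mm and grips with 3 to 60 N. Pads are 16 mm wide; open, the fingers measure 119 mm over their backs; the gripper's body (75 mm by 177 mm) begins 78 mm behind the grasp point.
Start: joints at [1.229, 0.3, 1.521, -0, 1.321, -0.067], TCP at [0.149, 0.529, 0.405] pointing down, gripper open.
Joint ranges: [-3.03, 3.03], [-0.79, 2.21], [0.23, 2.52], [-1.04, 4.18], [0, 3.07], [-2.55, 2.55]. Speed limits (rad/s): [2.22, 2.22, 2.57, 3.14, 3.14, 3.14].

INTERFACE

Orientations are given as [roll, pitch, yaw] about the fixed x, y, z axes, in that order (R = Rz(yaw) Ry(pitch) Rx(roll)).
In Python, from station import ctrl gives the robot as it stands. The module is installed in compiled form; this text tells all that it offers.
- The arm moves only by the shell command python3 -m jog 'ROWS' [OPENING] [FORCE]. ROWS is JSON, a list of rows, each a list of 6 numbers: the shift along the tool's x, y, z in cm, then the turn, a rotation vector about the tool's x, y, z in rad. In form: [[tx, ty, tz, ax, ay, az], ...]. A call has 1 to 8 rows; each row is the pose to reach, as a shift and turn from the pose commanded when the call began, along the tool's axes at that moment; what a row does not reach only later rows make up. A row lasts 1/10 s, in which the tool goes at most 50 mm and 8.59 degrees, less where a joint would pass 70% of its speed; a pose out of reach is approached as far as the arm can. A call with a gripper value outside its range is refused whole. OPENING is the opening in per cent of the stroke, from 0 (shut) to 100 (fully open), set as the call begins (- or left out, the last holds). The fingers move at their own pace and stop on an object; FORCE is the grip in N (left out, the last holds). Time passes only in rows, so rows that repeat a pose let the fingers close. It gives the time, the measured TCP pose, the force, the opening and the grip force at its end, in the units of the state.
- ctrl.get_obs(): the state, without advancing time (a new reading comes with each control period).
- ctrl.camera(name): name is "scene" or "top"; returns a dict with "img" (400x640x3 uint8, blue, green, red), "intrinsics" (3x3 intrinsics, pixels), "k1" (the pictures are not rectified: a ray, as slopes to the right and down, at radius r is drawn at 1 + k1 r^2 times it, then the intrinsics apply), "R" (3x3) and "t" (3): a world point X has camera coordinates R X + t. Camera axes: x right, y down, z forward; pixel columns grow to the right and rows downward; lengths in m; the calibration is good to about 2 mm. A picture is of the moment at which its call begins. There is no depth.
- ctrl.hand_in(): hands the job in; it is judged then, once.
The state is a dict: "time_s": time; "qpos": joint angles; "joint_vel": joint speeds; "tau": joint torques, N m; "ee_pos": TCP position; "eef_rot": TCP orientation; "force": force on the tool from outside, world axes, zero at the start; "moment": the same for the moment, N m; "grip_width": finger opening in m; "grip_force": force on a finger pad.
Only numpy, scipy, OpenCV 4.12 (cv2) and the standard library are available. Lean on these libraries where they do the work, as an engineer would, in place of code of your own. Each camera call takes 0.05 s, during which the arm holds its last target. There are 200 camera calls.

## Working session

There is one attempt and no reset: what is moved stays moved. The work goes in short steps, Python scripts to look and compute and a shell command to move; the robot and the scene stay as the last step left them, time stands still between calls to the robot, and variables do not carry over. Pictures are saved under pics/ and viewed, at most 14 in all, crops included, and the job is handed in when it is done.

```bash
mkdir -p pics; python3 - <<'E'
from station import ctrl
import cv2
o=ctrl.get_obs()
print({k:o[k] for k in('time_s','ee_pos','eef_rot','grip_width')},ctrl.tcp_to_grasp)
for n in('scene','top'):
    c=ctrl.camera(n);cv2.imwrite(f'pics/{n}0.png',c['img']);print(n,c['intrinsics'],c['k1'],c['R'],c['t'])
E
```

```text
{'time_s': 0.0, 'ee_pos': array([0.14922809, 0.52933955, 0.40406965]), 'eef_rot': array([-3.14042931e+00, -8.01866726e-05,  2.86678523e+00]), 'grip_width': 0.09408902897082402} 0.1804
scene [[415.18323223   0.         314.24420533]
 [  0.         415.18323223 192.60494868]
 [  0.           0.           1.        ]] -0.0726599699665575 [[ 0.8634063   0.50445881 -0.00713267]
 [ 0.35421026 -0.61619466 -0.7034481 ]
 [-0.3592557   0.60483506 -0.71071084]] [-0.49870987 -0.1839687   1.15720141]
top [[448.63422765   0.         315.55300663]
 [  0.         448.63422765 206.34003859]
 [  0.           0.           1.        ]] -0.08565115149102921 [[-0.02613634 -0.99965345 -0.00314271]
 [-0.99897216  0.02623474 -0.03696429]
 [ 0.03703393  0.00217337 -0.99931165]] [0.01814441 0.57345628 1.03189898]
```

View pics/scene0.png

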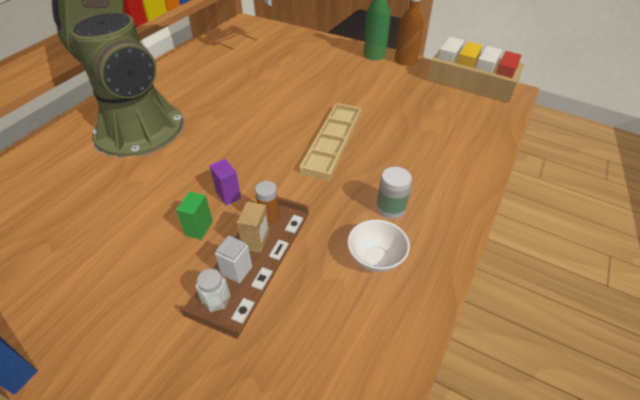

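View pics/top0.png

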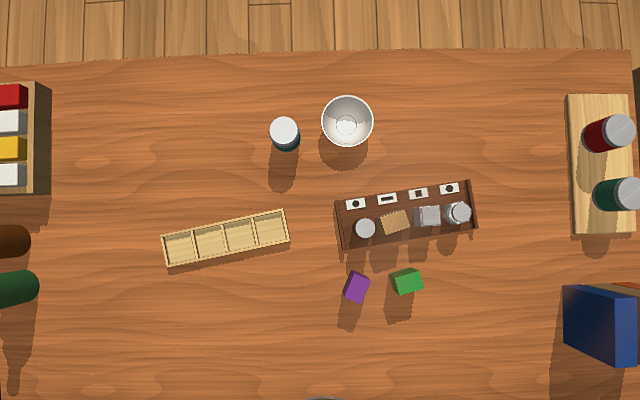

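The scene view shows, from the robot's left to right on the old rack, the round jar, oblong pack, square tin and hex jar. The top view puts their tops at about (365,228), (395,221), (429,215) and (460,212). The new rack, from (163,240) to (290,258), is to the left, and the green and purple decoys stand nearer the robot.

```bash
cat > h.py <<'E'
import numpy as np,cv2
from station import ctrl
def ray(c,u,v):
    K=c['intrinsics'];d=np.array([c['k1'],0,0,0,0.])
    p=cv2.undistortPoints(np.array([[[u,v]]],float),K,d)[0,0]
    R=np.array(c['R']);t=np.array(c['t']);return -R.T@t,R.T@np.array([p[0],p[1],1])
def at(c,u,v,z):
    o,r=ray(c,u,v);return (o+r*(z-o[2])/r[2])[:2]
def proj(c,X):
    return cv2.projectPoints(np.array(X,float).reshape(-1,3),cv2.Rodrigues(np.array(c['R']))[0],np.array(c['t']),c['intrinsics'],np.array([c['k1'],0,0,0,0.]))[0][:,0]
E
python3 - <<'E'
import cv2
a=cv2.imread('pics/top0.png')
cv2.imwrite('pics/c1.png',cv2.resize(a[170:260,328:488],None,fx=5,fy=5,interpolation=cv2.INTER_CUBIC))
cv2.imwrite('pics/c2.png',cv2.resize(a[195:285,148:308],None,fx=5,fy=5,interpolation=cv2.INTER_CUBIC))
E
```

```text
(no output)
```

View pics/c1.png

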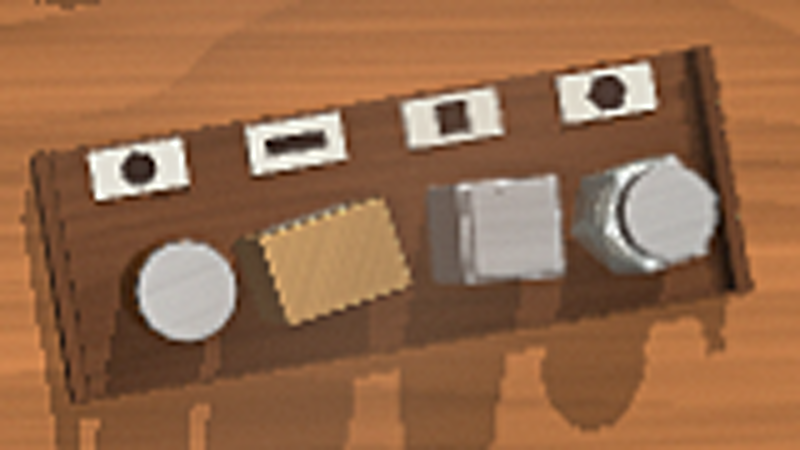

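View pics/c2.png

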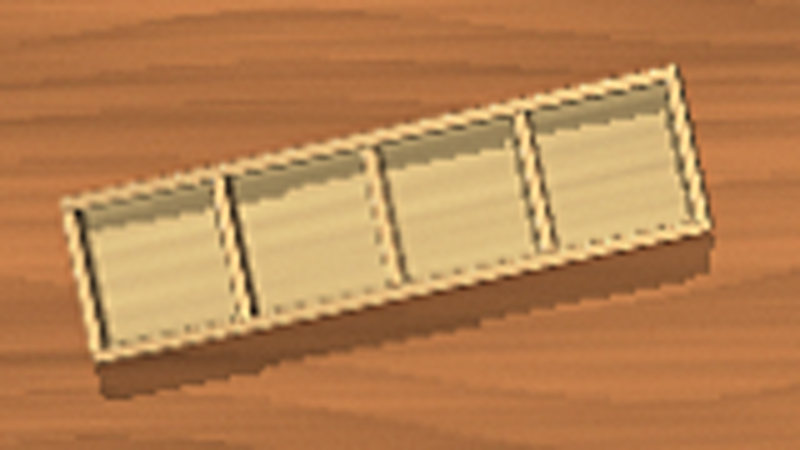

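The first crop gives lid and top centres of round (187,290), oblong corners (262,240), (378,198), (411,280), (293,326), square lid corners about (468,182), (555,177), (563,272), (475,277), and hex lid (671,208). The second gives the new rack's rim corners as (63,200), (676,66), (711,232), (97,360).

```bash
python3 - <<'E'
from h import *
c=ctrl.camera('top')
f=lambda x,y,z,o=(328,170):at(c,(x+.5)/5-.5+o[0],(y+.5)/5-.5+o[1],z)
deg=np.degrees
tg=np.array([f(*p,.015) for p in((139,168),(297,143),(453,117),(607,92))])
d=tg[0]-tg[3];r=np.arctan2(-d[0],d[1]);X=np.array([np.cos(r),np.sin(r)]);Y=np.array([-X[1],X[0]])
O=tg.mean(0)-.044*X;print('old',O,deg(r),'spacing',np.linalg.norm(np.diff(tg,axis=0),axis=1))
def rel(n,p):print(n,p.round(4),'in rack',((p-O)@X).round(4),((p-O)@Y).round(4))
rel('round',f(187,290,.104));rel('hex',f(671,208,.082))
for n,z,cs in(('obl',.096,((262,240),(378,198),(411,280),(293,326))),('sq',.09,((468,182),(555,177),(563,272),(475,277)))):
    P=np.array([f(*q,z) for q in cs]);rel(n,P.mean(0));e=np.roll(P,-1,0)-P
    print(' sides',np.linalg.norm(e,axis=1).round(4),'yaws of sides',deg(np.arctan2(-e[:,0],e[:,1])).round(1))
P=np.array([f(*q,.022,(148,195)) for q in((63,200),(676,66),(711,232),(97,360))])
e=np.roll(P,-1,0)-P;print('new sides',np.linalg.norm(e,axis=1).round(3))
d=(P[0]+P[3]-P[1]-P[2]);s=np.arctan2(-d[0],d[1]);Xn=np.array([np.cos(s),np.sin(s)]);Yn=np.array([-Xn[1],Xn[0]])
C=P.mean(0);print('new',C,deg(s));
for y in(.108,.036,-.036,-.108):print(y,(C+y*Yn).round(4))
# overlay hex candidates & other features, in scene & top
s0=cv2.imread('pics/scene0.png')
cv2.imwrite('pics/c3.png',cv2.resize(s0[170:340,170:320],None,fx=3.5,fy=3.5,interpolation=cv2.INTER_CUBIC))
a=cv2.imread('pics/top0.png');cv2.imwrite('pics/c4.png',cv2.resize(a[190:235,410:485],None,fx=10,fy=10,interpolation=cv2.INTER_CUBIC))
E
```

```text
old [ 0.54966934 -0.20541545] 7.710521474500306 spacing [0.07436941 0.07399627 0.0736533 ]
round [ 0.5226 -0.1004] in rack -0.0128 0.1077
hex [ 0.5521 -0.3157] in rack -0.0124 -0.1096
obl [ 0.5331 -0.1654] in rack -0.011 0.0419
 sides [0.053  0.0377 0.0544 0.039 ] yaws of sides [-161.7  110.2   19.6  -71.8]
sq [ 0.5456 -0.2446] in rack -0.0093 -0.0383
 sides [0.038  0.0411 0.0384 0.041 ] yaws of sides [-178.2   92.8    1.6  -87.7]
new sides [0.292 0.078 0.291 0.076]
new [0.50680194 0.21462057] 10.605586716295635
0.108 [0.4869 0.3208]
0.036 [0.5002 0.25  ]
-0.036 [0.5134 0.1792]
-0.108 [0.5267 0.1085]
```

View pics/c4.png

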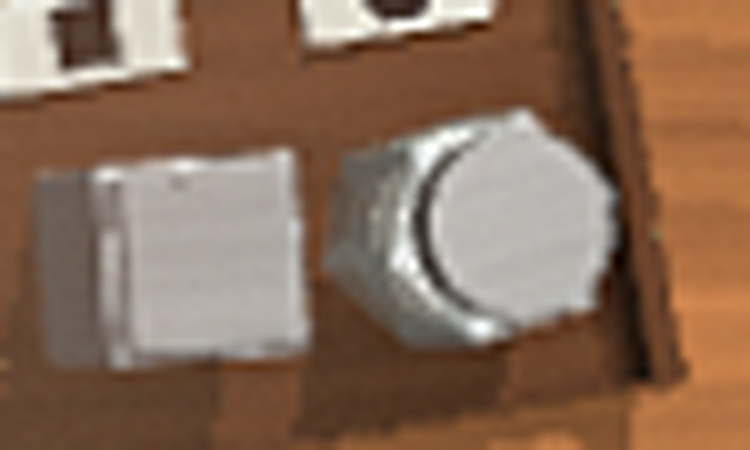

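View pics/c3.png

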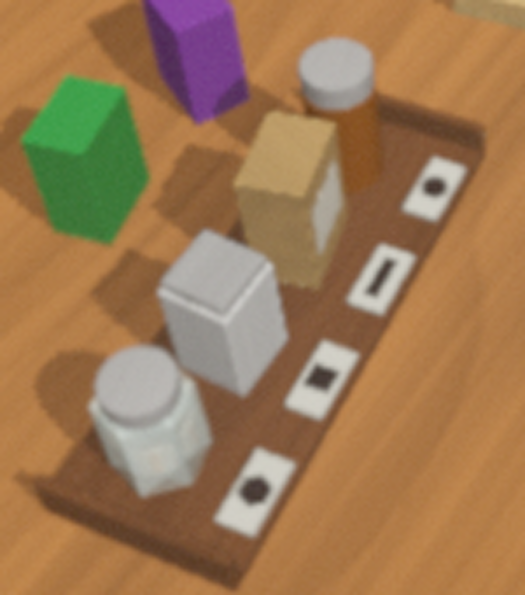

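Fits of the crops agree with the given sizes. They give yaws of about 19° for the oblong pack, 2° for the square tin and 16.5° for the hex jar's flats. The old rack is at 7.7° and the new one at 10.6°. I'll close the fingers along rack x, starting with the round jar.

```bash
cat >> h.py <<'E'
from scipy.spatial.transform import Rotation as Ro
def row(x,y,z,deg):
    "row to bring TCP to x,y,z, closing direction at deg"
    o=ctrl.get_obs();R=Ro.from_euler('xyz',o['eef_rot']);G=Ro.from_euler('xyz',[np.pi,0,np.radians(90+deg)])
    t=R.inv().apply(np.array([x,y,z])-o['ee_pos'])*100;a=(R.inv()*G).as_rotvec()
    print(o['time_s'],o['ee_pos'].round(4),o['eef_rot'].round(3),'row',t.round(2),a.round(3),'w',o['grip_width'].round(4),o['grip_force'],o['force'].round(1))
E
python3 -c "
from h import *
row(.5226,-.1004,.36,8)"
```

```text
Traceback (most recent call last):
  File "h.py", line 16, in row
    print(o['time_s'],o['ee_pos'].round(4),o['eef_rot'].round(3),'row',t.round(2),a.round(3),'w',o['grip_width'].round(4),o['grip_force'],o['force'].round(1))
                                                                                                 ^^^^^^^^^^^^^^^^^^^^^
AttributeError: 'float' object has no attribute 'round'
```

```bash
sed -i "s/o\['grip_width'\].round(4)/round(o['grip_width'],4)/" h.py
python3 -c "
from h import *
row(.5226,-.1004,.36,8)"
```

```text
0.15 [0.1492 0.5294 0.4042] [-3.141 -0.     2.867] row [-53.02 -50.48   4.46] [-1.000e-03  0.000e+00  1.156e+00] w 0.0941 0.0 [0.2 0.3 0.8]
```

```bash
python3 -m jog '[[-3,-3,0.2,0,0,0.06],[-7,-7,0.6,0,0,0.15],[-11,-10.5,1,0,0,0.25],[-15,-14,1.3,0,0,0.35],[-18.5,-17.5,1.6,0,0,0.45],[-22,-21,1.9,0,0,0.55],[-25,-24,2.1,0,0,0.6],[-26,-25,2.2,0,0,0.62]]' 100 15; python3 -c "
from h import *
row(.5226,-.1004,.36,8)"
```

```text
time_s: 0.95
ee_pos: [0.3327, 0.2154, 0.3825]
eef_rot: [-3.141, 0.0, 2.242]
force: [0.2, 0.2, -0.1]
grip_width: 0.0942
grip_force: 0.0
0.95 [0.3327 0.2154 0.3825] [-3.141  0.     2.242] row [-36.54  -4.77   2.26] [-0.     0.     0.532] w 0.0942 0.0 [ 0.2  0.2 -0.1]
```

```bash
python3 -m jog '[[-4,-0.5,0.2,0,0,0.06],[-8.5,-1.2,0.6,0,0,0.13],[-13.5,-1.8,0.9,0,0,0.2],[-18.5,-2.5,1.2,0,0,0.28],[-23.5,-3.2,1.6,0,0,0.36],[-28.5,-3.8,1.8,0,0,0.44],[-33,-4.4,2.1,0,0,0.5],[-36.54,-4.77,2.26,0,0,0.53]]'; python3 -m jog '[[0,0,0,0,0,0]]'; python3 -c "
from h import *
row(.5226,-.1004,.237,8)"
```

```text
time_s: 1.75
ee_pos: [0.5238, -0.0993, 0.3594]
eef_rot: [-3.141, -0.0, 1.713]
force: [-0.2, 0.3, 0.5]
grip_width: 0.0935
grip_force: 0.0
time_s: 1.85
ee_pos: [0.5242, -0.0998, 0.3591]
eef_rot: [-3.141, -0.0, 1.712]
force: [0.5, 0.1, -0.2]
grip_width: 0.0937
grip_force: 0.0
1.85 [ 0.5242 -0.0998  0.3591] [-3.141 -0.     1.712] row [-0.03 -0.16 12.21] [-0.001 -0.     0.002] w 0.0937 0.0 [ 0.5  0.1 -0.2]
```

```bash
python3 -m jog '[[0,0,2,0,0,0],[0,-0.1,5,0,0,0],[0,-0.1,8,0,0,0],[0,-0.1,10.5,0,0,0],[0,-0.1,11.7,0,0,0],[0,-0.1,12.2,0,0,0],[0,-0.1,12.2,0,0,0]]'; python3 -m jog '[[0,0,0,0,0,0],[0,0,0,0,0,0],[0,0,0,0,0,0],[0,0,0,0,0,0],[0,0,0,0,0,0],[0,0,0,0,0,0],[0,0,0,0,0,0],[0,0,0,0,0,0]]' 20 20; python3 - <<'E'
from h import *
for n in('top','scene'):
    c=ctrl.camera(n)
    cv2.imwrite(f'pics/g_{n}.png',c['img'])
E
```

```text
time_s: 2.55
ee_pos: [0.5222, -0.0967, 0.2383]
eef_rot: [3.142, -0.0, 1.717]
force: [0.6, 0.1, 0.1]
grip_width: 0.0941
grip_force: 0.0
time_s: 3.35
ee_pos: [0.5221, -0.0969, 0.2381]
eef_rot: [-3.142, -0.0, 1.717]
force: [-0.6, 0.0, 0.3]
grip_width: 0.0436
grip_force: 20.0
```

View pics/g_scene.png

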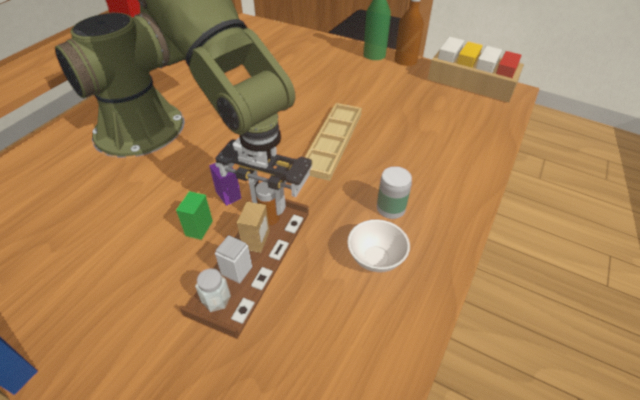

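The scene view shows the fingers closed fore and aft on the round jar at about (268,195), clear of the others, with a 43.6 mm opening as expected. Next I lift it and carry it across.

```bash
python3 -m jog '[[0,0,-0.5,0,0,0],[0,0,-1.5,0,0,0],[0,0,-3.5,0,0,0],[0,0,-6,0,0,0],[0,0,-9,0,0,0],[0,0,-11.5,0,0,0],[0,0,-12.5,0,0,0],[0,0,-12.5,0,0,0]]'; python3 -c "
from h import *
row(.5262,.112,.36,10.6)"
```

```text
time_s: 4.25
ee_pos: [0.522, -0.0968, 0.3643]
eef_rot: [3.139, 0.001, 1.717]
force: [-0.4, -0.1, -1.6]
grip_width: 0.0438
grip_force: 20.0
4.25 [ 0.522  -0.0968  0.3643] [3.139e+00 1.000e-03 1.717e+00] row [20.6   3.45  0.42] [ 0.002  0.001 -0.039] w 0.0438 19.999329149723053 [-0.4 -0.1 -1.6]
```

```bash
python3 -m jog '[[1,0.2,0,0,0,-0.005],[4,0.7,0.1,0,0,-0.01],[7.5,1.3,0.2,0,0,-0.015],[11.5,1.9,0.3,0,0,-0.02],[15,2.5,0.4,0,0,-0.03],[18.5,3.1,0.4,0,0,-0.04],[20.1,3.4,0.4,0,0,-0.04],[20.6,3.45,0.4,0,0,-0.04]]'; python3 -m jog '[[0,0,0,0,0,0],[0,0,0,0,0,0]]'; python3 -c "
from h import *
row(.5262,.112,.2341,10.6)"
```

```text
time_s: 5.05
ee_pos: [0.5258, 0.1141, 0.3575]
eef_rot: [-3.139, -0.0, 1.759]
force: [-0.1, -0.3, -3.1]
grip_width: 0.044
grip_force: 20.0
time_s: 5.25
ee_pos: [0.5262, 0.1114, 0.3585]
eef_rot: [-3.141, 0.0, 1.756]
force: [-0.2, -0.8, -2.7]
grip_width: 0.0437
grip_force: 20.0
5.25 [0.5262 0.1114 0.3585] [-3.141  0.     1.756] row [ 0.06  0.02 12.44] [-0.001  0.     0.001] w 0.0437 19.9992898106575 [-0.2 -0.8 -2.7]
```

```bash
python3 -m jog '[[0,0,1.5,0,0,0],[0,0,4,0,0,0],[0,0,7,0,0,0],[0,0,9.5,0,0,0],[0,0,11,0,0,0],[0,0,11.7,0,0,0],[0,0,12,0,0,0],[0,0,12,0,0,0]]'; python3 -c "
from h import *
row(.5262,.112,.2341,10.6)
c=ctrl.camera('top');cv2.imwrite('pics/p_top.png',cv2.resize(c['img'][150:300,140:340],None,fx=4,fy=4));c=ctrl.camera('scene');cv2.imwrite('pics/p_sc.png',cv2.resize(c['img'][60:260,220:420],None,fx=3,fy=3))"
```

```text
time_s: 6.05
ee_pos: [0.5264, 0.1116, 0.2394]
eef_rot: [3.141, 0.0, 1.756]
force: [0.5, 0.3, -2.2]
grip_width: 0.0436
grip_force: 20.0
6.05 [0.5264 0.1116 0.2394] [3.141 0.    1.756] row [ 0.04 -0.01  0.53] [0. 0. 0.] w 0.0436 19.999323785305023 [ 0.5  0.3 -2.2]
```

View pics/p_sc.png

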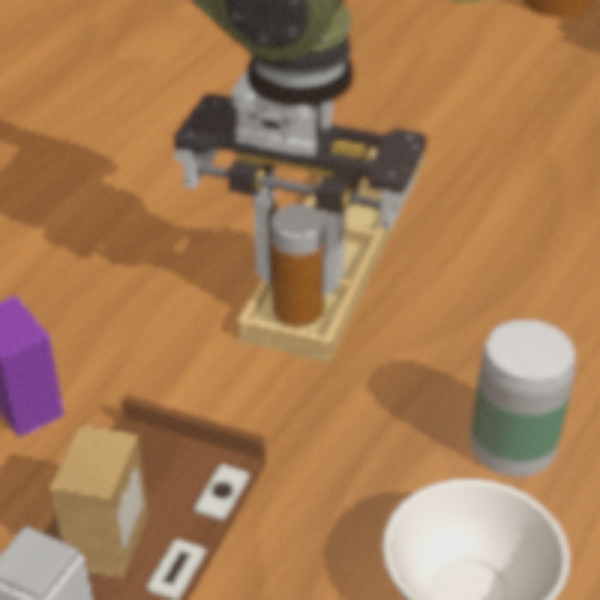

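The jar at (298,265) in the crop is held upright inside the rightmost compartment, about 5 mm above its floor.

```bash
python3 -m jog '[[0,0,0.2,0,0,0],[0,0,0.4,0,0,0],[0,0,0.45,0,0,0],[0,0,0.45,0,0,0]]';python3 -m jog '[[0,0,0.05,0,0,0],[0,0,0.1,0,0,0],[0,0,0.1,0,0,0]]'
```

```text
time_s: 6.55
ee_pos: [0.5262, 0.112, 0.2345]
eef_rot: [-3.141, 0.0, 1.757]
force: [-0.2, -0.2, -2.5]
grip_width: 0.0437
grip_force: 20.0
time_s: 6.85
ee_pos: [0.5263, 0.112, 0.2341]
eef_rot: [3.141, 0.0, 1.757]
force: [-3.4, -0.2, 4.8]
grip_width: 0.0436
grip_force: 20.0
```

```bash
python3 -m jog '[[0,0,0,0,0,0],[0,0,0,0,0,0],[0,0,0,0,0,0],[0,0,0,0,0,0],[0,0,0,0,0,0]]' 100;python3 -m jog '[[0,0,-1,0,0,0],[0,0,-4,0,0,0],[0,0,-8,0,0,0],[0,0,-11,0,0,0],[0,0,-12.5,0,0,0],[0,0,-12.5,0,0,0]]';python3 -c "
from h import *
row(.5331,-.1654,.36,19)"
```

```text
time_s: 7.35
ee_pos: [0.5263, 0.112, 0.2335]
eef_rot: [3.142, -0.0, 1.757]
force: [-0.2, -0.4, -0.2]
grip_width: 0.0802
grip_force: 0.0
time_s: 7.95
ee_pos: [0.5263, 0.112, 0.3613]
eef_rot: [3.137, 0.0, 1.757]
force: [0.5, 0.7, 0.7]
grip_width: 0.0939
grip_force: 0.0
7.95 [0.5263 0.112  0.3613] [3.137 0.    1.757] row [-27.39  -4.46   0.12] [ 0.005  0.001 -0.146] w 0.0939 0.0 [0.5 0.7 0.7]
```

```bash
python3 -m jog '[[-3,-0.5,0,0,0,-0.02],[-7,-1.1,0,0,0,-0.04],[-11.5,-1.9,0,0,0,-0.06],[-16,-2.6,0,0,0,-0.09],[-20.5,-3.3,0.1,0,0,-0.11],[-24.5,-4,0.1,0,0,-0.13],[-26.8,-4.4,0.1,0,0,-0.146],[-27.4,-4.46,0.1,0,0,-0.146]]'; python3 -m jog '[[0,0,0,0,0,0],[0,0,0,0,0,0]]'; python3 -c "
from h import *
row(.5331,-.1654,.237,19)"
```

```text
time_s: 8.75
ee_pos: [0.5327, -0.1677, 0.3565]
eef_rot: [-3.14, -0.001, 1.901]
force: [0.1, -0.3, -0.5]
grip_width: 0.0941
grip_force: 0.0
time_s: 8.95
ee_pos: [0.5331, -0.1646, 0.3571]
eef_rot: [-3.141, -0.001, 1.903]
force: [-0.1, 0.5, -0.4]
grip_width: 0.0941
grip_force: 0.0
8.95 [ 0.5331 -0.1646  0.3571] [-3.141e+00 -1.000e-03  1.903e+00] row [-0.09 -0.02 12.01] [-0.001 -0.001  0.001] w 0.0941 0.0 [-0.1  0.5 -0.4]
```

```bash
python3 -m jog '[[-0.1,0,2,0,0,0],[-0.1,0,5,0,0,0],[-0.1,0,8,0,0,0],[-0.1,0,10.5,0,0,0],[-0.1,0,11.6,0,0,0],[-0.1,0,12,0,0,0],[-0.1,0,12,0,0,0]]'; python3 -m jog '[[0,0,0,0,0,0],[0,0,0,0,0,0],[0,0,0,0,0,0],[0,0,0,0,0,0],[0,0,0,0,0,0],[0,0,0,0,0,0],[0,0,0,0,0,0],[0,0,0,0,0,0]]' 20 20; python3 -m jog '[[0,0,-0.5,0,0,0],[0,0,-1.5,0,0,0],[0,0,-3.5,0,0,0],[0,0,-6,0,0,0],[0,0,-9,0,0,0],[0,0,-11.5,0,0,0],[0,0,-12.5,0,0,0],[0,0,-12.5,0,0,0]]'; python3 -c "
from h import *
row(.5134,.1792,.36,10.6)"
```

```text
time_s: 9.65
ee_pos: [0.5336, -0.1661, 0.238]
eef_rot: [3.141, 0.0, 1.903]
force: [0.1, -0.5, 0.1]
grip_width: 0.094
grip_force: 0.0
time_s: 10.45
ee_pos: [0.5334, -0.1665, 0.2375]
eef_rot: [-3.142, 0.0, 1.903]
force: [0.0, 0.8, -0.2]
grip_width: 0.0402
grip_force: 19.8
time_s: 11.25
ee_pos: [0.5334, -0.1665, 0.3639]
eef_rot: [3.14, 0.002, 1.903]
force: [-0.8, 0.6, -2.1]
grip_width: 0.0404
grip_force: 19.8
11.25 [ 0.5334 -0.1665  0.3639] [3.140e+00 2.000e-03 1.903e+00] row [33.33  9.38  0.35] [0.002 0.001 0.147] w 0.0404 19.7740638256073 [-0.8  0.6 -2.1]
```

```bash
python3 -m jog '[[2,0.6,0,0,0,0.01],[6,1.7,0.1,0,0,0.03],[11,3.1,0.1,0,0,0.05],[16,4.5,0.2,0,0,0.07],[21,5.9,0.2,0,0,0.09],[26,7.3,0.2,0,0,0.11],[30,8.5,0.3,0,0,0.13],[32.5,9.2,0.35,0,0,0.147]]'; python3 -m jog '[[0.4,0.1,0,0,0,0],[0.7,0.15,0,0,0,0],[0.7,0.15,0,0,0,0],[0.7,0.15,0,0,0,0]]'; python3 -c "
from h import *
row(.5134,.1781,.2341,10.6)"
```

```text
time_s: 12.05
ee_pos: [0.5136, 0.1739, 0.3575]
eef_rot: [-3.139, -0.0, 1.757]
force: [1.0, -0.2, -1.9]
grip_width: 0.0405
grip_force: 19.8
time_s: 12.45
ee_pos: [0.5148, 0.1769, 0.3587]
eef_rot: [-3.141, 0.0, 1.755]
force: [0.5, 0.7, -1.4]
grip_width: 0.0399
grip_force: 19.8
12.45 [0.5148 0.1769 0.3587] [-3.141  0.     1.755] row [ 0.15 -0.11 12.47] [-0.     0.    -0.001] w 0.0399 19.774189889431 [ 0.5  0.7 -1.4]
```

```bash
python3 -m jog '[[0.1,-0.1,1.5,0,0,0],[0.1,-0.1,4,0,0,0],[0.1,-0.1,7,0,0,0],[0.1,-0.1,9,0,0,0],[0.1,-0.1,10,0,0,0],[0.1,-0.1,10.5,0,0,0],[0.1,-0.1,10.5,0,0,0]]'; python3 -c "
from h import *
row(.5134,.1781,.2341,10.6)
c=ctrl.camera('scene');cv2.imwrite('pics/p2_sc.png',cv2.resize(c['img'][80:200,260:400],None,fx=5,fy=5))"
```

```text
time_s: 13.15
ee_pos: [0.5137, 0.1784, 0.2542]
eef_rot: [3.141, 0.0, 1.755]
force: [0.2, 0.2, -0.9]
grip_width: 0.0401
grip_force: 19.8
13.15 [0.5137 0.1784 0.2542] [3.141 0.    1.755] row [-0.02 -0.03  2.01] [ 0.     0.    -0.001] w 0.0401 19.774153232574463 [ 0.2  0.2 -0.9]
```

View pics/p2_sc.png

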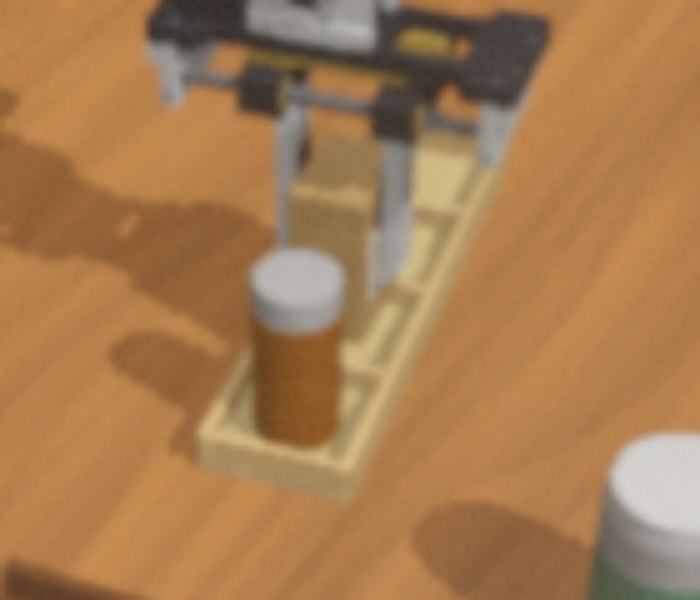

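The round jar stands upright in the rightmost compartment. The pack's visible lower corner is at about (358,337) in the crop and the two divider/front-wall junctions at (375,375) and (413,288). I'll check this margin numerically because it is only 5 mm.

```bash
python3 -c "
from h import *
c=ctrl.camera('scene');s=np.radians(10.6);X=np.array([np.cos(s),np.sin(s)]);Y=np.array([-X[1],X[0]]);C=np.array([.5068,.2146])
for n,u,v,z in(('pack',358,337,.0285),('div1',375,375,.022),('div2',413,288,.022),('cornerR',350,492,.022)):
  p=at(c,260+u/5,80+v/5,z)-C;print(n,(p@X).round(4),(p@Y).round(4))
c=ctrl.camera('top');cv2.imwrite('pics/p3.png',cv2.resize(c['img'][190:290,150:310],None,fx=5,fy=5,interpolation=cv2.INTER_CUBIC))
"
```

```text
pack 0.0173 -0.0583
div1 0.0322 -0.0762
div2 0.0296 -0.0028
cornerR 0.0469 -0.1609
```

View pics/p3.png

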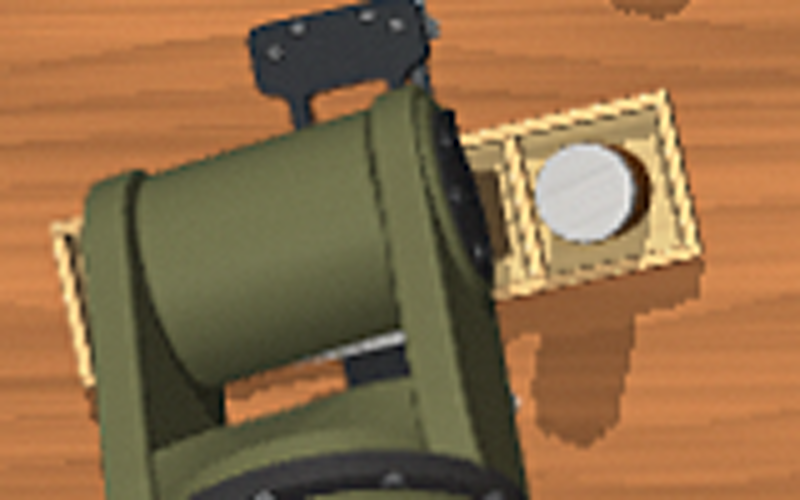

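```bash
python3 -c "
from h import *
c=ctrl.camera('top');s=np.radians(10.6);X=np.array([np.cos(s),np.sin(s)]);Y=np.array([-X[1],X[0]]);C=np.array([.5068,.2146])
p=at(c,150+583.5/5-.5,190+192.5/5-.5,.1)-C;print('round',p@X,p@Y)
c=ctrl.camera('scene');img=cv2.resize(c['img'][110:170,295:375],None,fx=10,fy=10,interpolation=cv2.INTER_CUBIC)
def dr(pts,z,col):
  q=proj(c,[[*(C+a*X+b*Y),z] for a,b in pts]);q=((q-[295,110]+.5)*10-.5).astype(int);cv2.polylines(img,[q],True,col,1)
for y in(-.036,-.108): dr([(.033,y-.033),(.033,y+.033),(-.033,y+.033),(-.033,y-.033)],.022,(255,0,0))
dr([(.020,-.064),(.020,-.008),(-.02,-.008),(-.02,-.064)],.0285,(0,0,255))
cv2.imwrite('pics/p4.png',img)"
```

```text
round 0.0005650095958240307 -0.10762370124296758
```

View pics/p4.png

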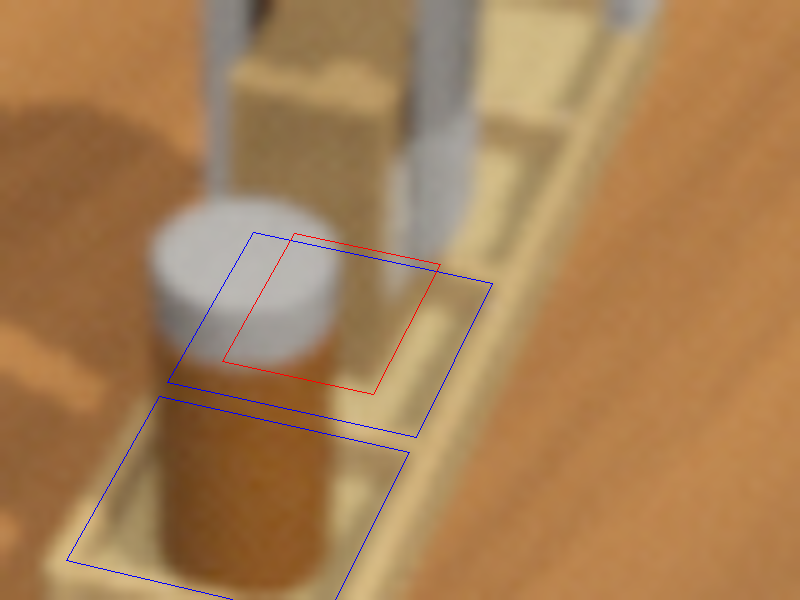

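The round jar measures as centred to within 1 mm. In this crop the lid centre is at about (247,253) and the pack's near top corners at (235,72) and (400,107). I'll use the lid to cancel the camera bias when checking the pack.

```bash
python3 -c "
from h import *
c=ctrl.camera('scene');s=np.radians(10.6);X=np.array([np.cos(s),np.sin(s)]);Y=np.array([-X[1],X[0]]);C=np.array([.5068,.2146])
for n,u,v,z in(('lid',247,253,.1),('pk-+',235,72,.1125),('pk+-',400,107,.1125),('bot',380,375,.0285)):
  p=at(c,295-.5+u/10,110-.5+v/10,z)-C;print(n,(p@X).round(4),(p@Y).round(4))
a=cv2.imread('pics/top0.png')[170:260,328:488].astype(int)
# brown pack top mask in top view at start
h=cv2.cvtColor(a.astype(np.uint8),cv2.COLOR_BGR2HSV);m=((h[...,0]>12)&(h[...,0]<24)&(h[...,1]>70)&(h[...,1]<180)&(h[...,2]>150)).astype(np.uint8);m[:, :50]=0;m[:,86:]=0;m[:36]=0;m[68:]=0
k,l,st,ce=cv2.connectedComponentsWithStats(m);i=1+st[1:,4].argmax();print(st[i],ce[i])
r=cv2.minAreaRect(np.argwhere(l==i)[:,::-1].astype(np.float32));print(r,at(ctrl.camera('top'),ce[i][0]+328,ce[i][1]+170,.096))
"
```

```text
lid 0.0016 -0.1081
pk-+ -0.0191 -0.0575
pk+- 0.0226 -0.0582
bot 0.019 -0.056
[ 52  40  30  25 483] [66.71221532 51.76190476]
((66.75, 51.74999237060547), (18.34120750427246, 25.61444854736328), 71.56504821777344) [ 0.53319006 -0.16518764]
```

Allowing for blur, the scene view puts the pack 3–5 mm too far left, while the top view puts it at 0. I'll shift it 2.5 mm right as a compromise, then lower it slowly while watching the force.

```bash
python3 -m jog '[[-0.1,0,0,0,0,0],[-0.25,0,0,0,0,0],[-0.25,0,0.4,0,0,0],[-0.25,0,0.7,0,0,0],[-0.25,0,0.9,0,0,0],[-0.25,0,1,0,0,0],[-0.25,0,1,0,0,0]]'; python3 -c "
from h import *
row(.5134,.1781,.2341,10.6)"
```

```text
time_s: 14.2
ee_pos: [0.5139, 0.1763, 0.2438]
eef_rot: [-3.141, 0.0, 1.756]
force: [-0.1, -0.9, -1.5]
grip_width: 0.0402
grip_force: 19.8
14.2 [0.5139 0.1763 0.2438] [-3.141  0.     1.756] row [ 0.19 -0.02  0.97] [-0.  0.  0.] w 0.0402 19.774092435836792 [-0.1 -0.9 -1.5]
```

It is below the rim with no contact force, so I'll lower it the rest of the way.

```bash
python3 -m jog '[[0,0,0.3,0,0,0],[0,0,0.6,0,0,0],[0,0,0.85,0,0,0],[0,0,0.9,0,0,0],[0,0,0.9,0,0,0]]'; python3 -m jog '[[0,0,0.05,0,0,0],[0,0,0.1,0,0,0],[0,0,0.1,0,0,0]]'
```

```text
time_s: 14.7
ee_pos: [0.5139, 0.1762, 0.2349]
eef_rot: [-3.141, 0.0, 1.756]
force: [-0.0, -0.3, -1.4]
grip_width: 0.0406
grip_force: 19.8
time_s: 15.0
ee_pos: [0.5139, 0.1762, 0.2341]
eef_rot: [-3.142, -0.0, 1.756]
force: [0.2, -0.1, -1.9]
grip_width: 0.04
grip_force: 19.8
```

```bash
python3 -m jog '[[0,0,0.05,0,0,0],[0,0,0.05,0,0,0]]'; python3 -m jog '[[0,0,0.03,0,0,0],[0,0,0.03,0,0,0]]'
```

```text
time_s: 15.2
ee_pos: [0.5139, 0.1762, 0.2335]
eef_rot: [3.142, 0.0, 1.756]
force: [0.5, 0.7, -1.3]
grip_width: 0.0403
grip_force: 19.8
time_s: 15.4
ee_pos: [0.514, 0.1763, 0.2335]
eef_rot: [3.141, 0.0, 1.756]
force: [-2.5, -0.6, 5.2]
grip_width: 0.0402
grip_force: 19.8
```

```bash
python3 -m jog '[[0,0,0,0,0,0],[0,0,0,0,0,0],[0,0,0,0,0,0],[0,0,0,0,0,0],[0,0,0,0,0,0]]' 100;python3 -m jog '[[0,0,-1,0,0,0],[0,0,-4,0,0,0],[0,0,-8,0,0,0],[0,0,-11,0,0,0],[0,0,-12.5,0,0,0],[0,0,-12.5,0,0,0]]';python3 -c "
from h import *
row(.5456,-.2446,.36,2.1)"
```

```text
time_s: 15.9
ee_pos: [0.5139, 0.1763, 0.2332]
eef_rot: [3.142, 0.0, 1.756]
force: [-0.3, 0.3, -0.1]
grip_width: 0.0769
grip_force: 0.0
time_s: 16.5
ee_pos: [0.514, 0.1763, 0.3611]
eef_rot: [3.137, -0.0, 1.756]
force: [0.2, 0.4, 0.3]
grip_width: 0.0939
grip_force: 0.0
16.5 [0.514  0.1763 0.3611] [ 3.137 -0.     1.756] row [-41.95  -4.63   0.07] [ 0.004 -0.001  0.148] w 0.0939 0.0 [0.2 0.4 0.3]
```

```bash
python3 -m jog '[[-3,-0.3,0,0,0,0.02],[-8,-0.9,0,0,0,0.04],[-13,-1.4,0,0,0,0.06],[-18,-2,0,0,0,0.08],[-23,-2.5,0,0,0,0.1],[-28,-3.1,0,0,0,0.12],[-33,-3.6,0,0,0,0.14],[-37,-4.1,0.1,0,0,0.15]]'; python3 -m jog '[[-3.2,-0.3,0,0,0,0],[-4.5,-0.5,0,0,0,0],[-4.9,-0.5,0,0,0,0],[-4.9,-0.5,0,0,0,0],[-4.9,-0.5,0,0,0,0]]'; python3 -c "
from h import *
row(.5456,-.2446,.237,2.1)
c=ctrl.camera('top');cv2.imwrite('pics/p5.png',cv2.resize(c['img'][190:290,150:310],None,fx=5,fy=5,interpolation=cv2.INTER_CUBIC))"
```

```text
time_s: 17.3
ee_pos: [0.5413, -0.1975, 0.3564]
eef_rot: [-3.141, -0.0, 1.604]
force: [-0.5, 0.8, -1.3]
grip_width: 0.0938
grip_force: 0.0
time_s: 17.8
ee_pos: [0.5386, -0.2429, 0.3572]
eef_rot: [-3.142, -0.0, 1.607]
force: [0.3, 0.9, -0.6]
grip_width: 0.0942
grip_force: 0.0
17.8 [ 0.5386 -0.2429  0.3572] [-3.142 -0.     1.607] row [-0.2   0.69 12.02] [-0. -0. -0.] w 0.0942 0.0 [ 0.3  0.9 -0.6]
```

View pics/p5.png

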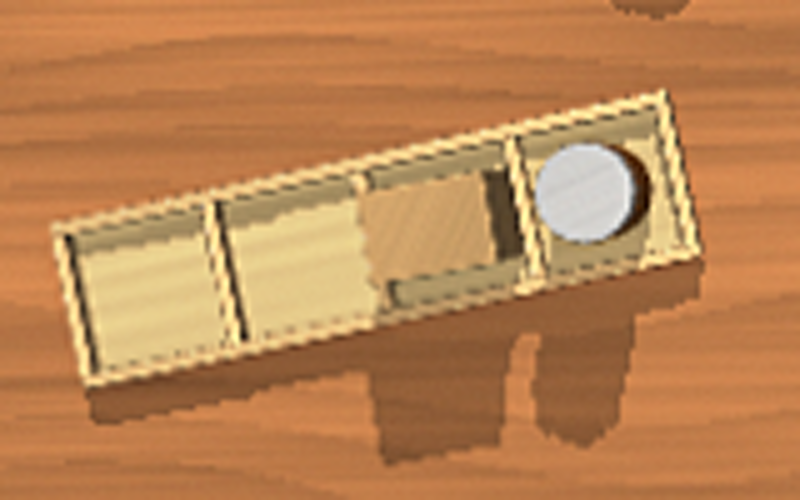

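The pack stands square in the second compartment, with its top from (360,190) to (495,280) and the dark gap at (505,215) showing clearance on the right. Now the square tin.

```bash
python3 -m jog '[[-0.2,0.4,1,0,0,0],[-0.2,0.7,4,0,0,0],[-0.2,0.7,7.5,0,0,0],[-0.2,0.7,10.3,0,0,0],[-0.2,0.7,11.6,0,0,0],[-0.2,0.7,12,0,0,0],[-0.2,0.7,12,0,0,0]]'; python3 -m jog '[[0,0,0,0,0,0],[0,0,0,0,0,0],[0,0,0,0,0,0],[0,0,0,0,0,0],[0,0,0,0,0,0],[0,0,0,0,0,0],[0,0,0,0,0,0],[0,0,0,0,0,0]]' 20 20; python3 -m jog '[[0,0,-0.5,0,0,0],[0,0,-1.5,0,0,0],[0,0,-3.5,0,0,0],[0,0,-6,0,0,0],[0,0,-9,0,0,0],[0,0,-11.5,0,0,0],[0,0,-12.5,0,0,0],[0,0,-12.5,0,0,0]]'; python3 -c "
from h import *
row(.5002,.25,.36,10.6)"
```

```text
time_s: 18.55
ee_pos: [0.5458, -0.2458, 0.2376]
eef_rot: [3.141, 0.0, 1.606]
force: [0.9, 0.0, -0.0]
grip_width: 0.094
grip_force: 0.0
time_s: 19.35
ee_pos: [0.5455, -0.2459, 0.2373]
eef_rot: [-3.141, -0.0, 1.606]
force: [-0.3, 0.2, 1.2]
grip_width: 0.0438
grip_force: 20.0
time_s: 20.15
ee_pos: [0.5454, -0.2458, 0.3637]
eef_rot: [3.139, 0.001, 1.606]
force: [0.9, -0.0, -1.6]
grip_width: 0.044
grip_force: 20.0
20.15 [ 0.5454 -0.2458  0.3637] [3.139e+00 1.000e-03 1.606e+00] row [49.71 -2.79  0.3 ] [ 0.002  0.001 -0.15 ] w 0.044 19.976446330547333 [ 0.9 -0.  -1.6]
```

```bash
python3 -m jog '[[1.5,-0.1,0,0,0,-0.01],[5,-0.3,0,0,0,-0.02],[9,-0.5,0,0,0,-0.03],[13.5,-0.8,0,0,0,-0.045],[18,-1,0.1,0,0,-0.06],[22.5,-1.3,0.1,0,0,-0.075],[27,-1.5,0.1,0,0,-0.09],[31,-1.7,0.1,0,0,-0.1]]'; python3 -c "
from h import *
row(.5002,.25,.36,10.6)"
```

```text
time_s: 20.95
ee_pos: [0.5164, 0.0661, 0.3598]
eef_rot: [-3.139, -0.0, 1.708]
force: [0.9, 0.2, -1.5]
grip_width: 0.0435
grip_force: 20.0
20.95 [0.5164 0.0661 0.3598] [-3.139 -0.     1.708] row [ 1.844e+01  9.000e-01 -1.000e-02] [-0.002 -0.    -0.048] w 0.0435 19.975925087928772 [ 0.9  0.2 -1.5]
```

```bash
python3 -m jog '[[3.5,0.2,0,0,0,-0.01],[7.5,0.4,0,0,0,-0.02],[11.5,0.6,0,0,0,-0.03],[15,0.7,0,0,0,-0.04],[17.2,0.8,0,0,0,-0.05],[18.2,0.9,0,0,0,-0.05],[18.4,0.9,0,0,0,-0.05],[18.4,0.9,0,0,0,-0.05]]';python3 -m jog '[[0,0,0,0,0,0],[0,0,0,0,0,0]]'; python3 -c "
from h import *
row(.5002,.25,.2334,10.6)"
```

```text
time_s: 21.75
ee_pos: [0.5017, 0.2465, 0.3606]
eef_rot: [-3.141, 0.0, 1.756]
force: [-0.3, -0.5, -1.1]
grip_width: 0.0439
grip_force: 20.0
time_s: 21.95
ee_pos: [0.502, 0.246, 0.3612]
eef_rot: [-3.142, 0.0, 1.755]
force: [1.1, 0.3, -1.1]
grip_width: 0.0441
grip_force: 20.0
21.95 [0.502  0.246  0.3612] [-3.142  0.     1.755] row [ 0.43 -0.1  12.78] [-0.     0.    -0.001] w 0.0441 19.97649908065796 [ 1.1  0.3 -1.1]
```

```bash
python3 -m jog '[[0.2,-0.1,1,0,0,0],[0.3,-0.1,4,0,0,0],[0.3,-0.1,7,0,0,0],[0.3,-0.1,9.5,0,0,0],[0.3,-0.1,11,0,0,0],[0.3,-0.1,11.8,0,0,0],[0.3,-0.1,12.2,0,0,0],[0.3,-0.1,12.2,0,0,0]]';python3 -m jog '[[0,0,0,0,0,0]]'; python3 -c "
from h import *
row(.5002,.25,.2333,10.6)"
```

```text
time_s: 22.75
ee_pos: [0.5004, 0.2497, 0.2395]
eef_rot: [3.141, -0.0, 1.756]
force: [1.6, -0.7, -1.7]
grip_width: 0.0439
grip_force: 20.0
time_s: 22.85
ee_pos: [0.5005, 0.2497, 0.2402]
eef_rot: [3.14, -0.0, 1.756]
force: [0.6, -0.6, -1.4]
grip_width: 0.0439
grip_force: 20.0
22.85 [0.5005 0.2497 0.2402] [ 3.14  -0.     1.756] row [ 0.03 -0.02  0.69] [ 0.001 -0.    -0.   ] w 0.0439 19.97647315263748 [ 0.6 -0.6 -1.4]
```

```bash
python3 -m jog '[[0,0,0.2,0,0,0],[0,0,0.4,0,0,0],[0,0,0.55,0,0,0],[0,0,0.6,0,0,0],[0,0,0.6,0,0,0]]';python3 -m jog '[[0,0,0.05,0,0,0],[0,0,0.08,0,0,0],[0,0,0.08,0,0,0]]'
```

```text
time_s: 23.35
ee_pos: [0.5003, 0.2496, 0.2333]
eef_rot: [3.142, 0.0, 1.756]
force: [0.5, -0.1, -1.7]
grip_width: 0.0439
grip_force: 20.0
time_s: 23.65
ee_pos: [0.5003, 0.2497, 0.2332]
eef_rot: [3.141, -0.0, 1.756]
force: [-4.7, -2.3, 10.2]
grip_width: 0.0433
grip_force: 20.0
```

Contact. I'll release, rise and go to the hex jar.

```bash
python3 -m jog '[[0,0,-0.03,0,0,0],[0,0,-0.03,0,0,0],[0,0,-0.03,0,0,0],[0,0,-0.03,0,0,0],[0,0,-0.03,0,0,0]]' 100;python3 -m jog '[[0,0,-1,0,0,0],[0,0,-4,0,0,0],[0,0,-8,0,0,0],[0,0,-11,0,0,0],[0,0,-12.5,0,0,0],[0,0,-12.5,0,0,0]]';python3 -m jog '[[-3,-0.3,0,0,0,-0.01],[-8,-0.6,0,0,0,-0.02],[-13,-1,0,0,0,-0.03],[-18,-1.4,0,0,0,-0.04],[-23,-1.8,0,0,0,-0.05],[-28,-2.1,0,0,0,-0.07],[-33,-2.4,0,0,0,-0.09],[-36,-2.6,0,0,0,-0.1]]';python3 -c "
from h import *
row(.5521,-.3157,.36,16.5)"
```

```text
time_s: 24.15
ee_pos: [0.5003, 0.2496, 0.2327]
eef_rot: [-3.142, 0.0, 1.756]
force: [-0.2, -0.2, -0.4]
grip_width: 0.0804
grip_force: 0.0
time_s: 24.75
ee_pos: [0.5003, 0.2497, 0.3607]
eef_rot: [3.137, -0.001, 1.756]
force: [0.3, -0.2, -0.3]
grip_width: 0.094
grip_force: 0.0
time_s: 25.55
ee_pos: [0.5406, -0.1121, 0.3568]
eef_rot: [-3.14, -0.0, 1.855]
force: [0.6, -0.1, 0.1]
grip_width: 0.094
grip_force: 0.0
25.55 [ 0.5406 -0.1121  0.3568] [-3.14  -0.     1.855] row [-19.86  -4.6   -0.32] [-0.001 -0.    -0.004] w 0.094 0.0 [ 0.6 -0.1  0.1]
```

```bash
python3 -m jog '[[-4,-0.9,-0.1,0,0,0],[-8.5,-2,-0.2,0,0,0],[-13,-3,-0.2,0,0,0],[-16.5,-3.8,-0.3,0,0,0],[-18.8,-4.4,-0.3,0,0,0],[-19.8,-4.6,-0.3,0,0,0],[-19.8,-4.6,-0.3,0,0,0],[-19.8,-4.6,-0.3,0,0,0]]';python3 -m jog '[[0,0,0,0,0,0],[0,0,0,0,0,0]]'; python3 -c "
from h import *
row(.5521,-.3157,.235,16.5)"
```

```text
time_s: 26.35
ee_pos: [0.5526, -0.3109, 0.3603]
eef_rot: [-3.141, -0.001, 1.856]
force: [0.6, -0.2, -0.5]
grip_width: 0.094
grip_force: 0.0
time_s: 26.55
ee_pos: [0.5527, -0.3109, 0.361]
eef_rot: [3.141, 0.0, 1.857]
force: [1.0, -0.1, -0.1]
grip_width: 0.0943
grip_force: 0.0
26.55 [ 0.5527 -0.3109  0.361 ] [3.141 0.    1.857] row [-0.44 -0.19 12.6 ] [ 0.     0.    -0.002] w 0.0943 0.0 [ 1.  -0.1 -0.1]
```

```bash
python3 -m jog '[[-0.3,-0.2,1,0,0,0],[-0.4,-0.2,4,0,0,0],[-0.4,-0.2,7.5,0,0,0],[-0.4,-0.2,10.3,0,0,0],[-0.4,-0.2,12,0,0,0],[-0.4,-0.2,12.5,0,0,0],[-0.4,-0.2,12.5,0,0,0]]'; python3 -m jog '[[0,0,0,0,0,0],[0,0,0,0,0,0],[0,0,0,0,0,0],[0,0,0,0,0,0],[0,0,0,0,0,0],[0,0,0,0,0,0],[0,0,0,0,0,0],[0,0,0,0,0,0]]' 20 20; python3 -c "
from h import *
row(.5521,-.3157,.235,16.5)"
```

```text
time_s: 27.25
ee_pos: [0.5516, -0.3163, 0.2351]
eef_rot: [-3.141, -0.001, 1.856]
force: [-0.4, 0.4, 0.8]
grip_width: 0.0943
grip_force: 0.0
time_s: 28.05
ee_pos: [0.5516, -0.3164, 0.2358]
eef_rot: [-3.142, 0.0, 1.856]
force: [-1.5, -0.0, 1.8]
grip_width: 0.046
grip_force: 20.0
28.05 [ 0.5516 -0.3164  0.2358] [-3.142  0.     1.856] row [0.05 0.07 0.08] [-0.     0.    -0.003] w 0.046 20.00015616416931 [-1.5 -0.   1.8]
```

The 46.0 mm opening shows it is gripped squarely across flats. Next I lift and carry it.

```bash
python3 -m jog '[[0,0,-0.5,0,0,0],[0,0,-1.5,0,0,0],[0,0,-3.5,0,0,0],[0,0,-6,0,0,0],[0,0,-9,0,0,0],[0,0,-11.5,0,0,0],[0,0,-13,0,0,0],[0,0,-13,0,0,0]]'; python3 -m jog '[[1.5,0.3,0,0,0,0.01],[5,1,0,0,0,0.02],[9,1.7,0,0,0,0.03],[13.5,2.5,0,0,0,0.04],[18,3.3,0,0,0,0.05],[22.5,4.2,0,0,0,0.06],[27,5,0,0,0,0.07],[31,5.7,0,0,0,0.08]]'; python3 -c "
from h import *
row(.4869,.3208,.36,10.6)"
```

```text
time_s: 28.85
ee_pos: [0.5517, -0.3163, 0.3681]
eef_rot: [3.139, 0.003, 1.856]
force: [0.7, 0.1, -1.4]
grip_width: 0.0459
grip_force: 20.0
time_s: 29.65
ee_pos: [0.5179, -0.0001, 0.3642]
eef_rot: [-3.139, -0.001, 1.776]
force: [0.8, -0.9, -2.4]
grip_width: 0.0458
grip_force: 20.0
29.65 [ 5.179e-01 -1.000e-04  3.642e-01] [-3.139e+00 -1.000e-03  1.776e+00] row [32.05  3.49  0.44] [-0.002 -0.001  0.02 ] w 0.0458 19.998798966407776 [ 0.8 -0.9 -2.4]
```

```bash
python3 -m jog '[[4,0.4,0,0,0,0],[9,1,0.1,0,0,0.01],[14,1.5,0.2,0,0,0.02],[19,2.1,0.2,0,0,0.02],[23.5,2.6,0.3,0,0,0.02],[27.5,3,0.3,0,0,0.02],[30.5,3.3,0.3,0,0,0.02],[31.8,3.5,0.3,0,0,0.02]]';python3 -m jog '[[0,0,0,0,0,0],[0,0,0,0,0,0],[0,0,0,0,0,0]]'; python3 -c "
from h import *
row(.4869,.3208,.2315,10.6)"
```

```text
time_s: 30.45
ee_pos: [0.4871, 0.3182, 0.361]
eef_rot: [-3.139, 0.001, 1.758]
force: [-0.2, 0.1, -1.2]
grip_width: 0.0462
grip_force: 20.0
time_s: 30.75
ee_pos: [0.489, 0.3144, 0.3625]
eef_rot: [-3.141, 0.0, 1.754]
force: [-0.5, -0.2, -2.1]
grip_width: 0.046
grip_force: 20.0
30.75 [0.489  0.3144 0.3625] [-3.141  0.     1.754] row [ 0.67 -0.08 13.1 ] [-0.     0.    -0.002] w 0.046 19.999626874923706 [-0.5 -0.2 -2.1]
```

```bash
python3 -m jog '[[0.4,-0.1,1,0,0,0],[0.6,-0.1,4,0,0,0],[0.6,-0.1,7,0,0,0],[0.6,-0.1,9.5,0,0,0],[0.6,-0.1,11.2,0,0,0],[0.6,-0.1,12.2,0,0,0],[0.6,-0.1,12.5,0,0,0],[0.6,-0.1,12.5,0,0,0]]';python3 -m jog '[[0,0,0,0,0,0]]'; python3 -c "
from h import *
row(.4869,.3208,.2315,10.6)"
```

```text
time_s: 31.55
ee_pos: [0.4868, 0.3212, 0.2379]
eef_rot: [3.141, -0.0, 1.755]
force: [-0.5, -0.6, -1.9]
grip_width: 0.0461
grip_force: 20.0
time_s: 31.65
ee_pos: [0.4868, 0.3214, 0.2386]
eef_rot: [3.14, -0.0, 1.756]
force: [-0.9, 0.5, -2.3]
grip_width: 0.0459
grip_force: 20.0
31.65 [0.4868 0.3214 0.2386] [ 3.14  -0.     1.756] row [-0.06 -0.01  0.71] [ 0.001 -0.    -0.   ] w 0.0459 19.99973237514496 [-0.9  0.5 -2.3]
```

```bash
python3 -m jog '[[0,0,0.2,0,0,0],[0,0,0.4,0,0,0],[0,0,0.55,0,0,0],[0,0,0.6,0,0,0],[0,0,0.6,0,0,0]]';python3 -m jog '[[0,0,0.05,0,0,0],[0,0,0.08,0,0,0],[0,0,0.08,0,0,0]]'
```

```text
time_s: 32.15
ee_pos: [0.4866, 0.3214, 0.2318]
eef_rot: [3.142, -0.0, 1.756]
force: [-0.6, -0.9, -1.5]
grip_width: 0.0456
grip_force: 20.0
time_s: 32.45
ee_pos: [0.4866, 0.3214, 0.2318]
eef_rot: [3.141, -0.0, 1.756]
force: [-4.5, -3.7, 8.3]
grip_width: 0.0461
grip_force: 20.0
```

Contact. I'll release, rise, clear away to the right and take a last picture.

```bash
python3 -m jog '[[0,0,-0.03,0,0,0],[0,0,-0.03,0,0,0],[0,0,-0.03,0,0,0],[0,0,-0.03,0,0,0],[0,0,-0.03,0,0,0]]' 100;python3 -m jog '[[0,0,-1,0,0,0],[0,0,-4,0,0,0],[0,0,-8,0,0,0],[0,0,-12,0,0,0],[0,0,-14,0,0,0],[0,0,-14,0,0,0]]';python3 -m jog '[[-4,0,0,0,0,0],[-9,-1,0,0,0,0],[-14,-2,0,0,0,0],[-19,-3,0,0,0,0],[-24,-3,0,0,0,0],[-29,-3,0,0,0,0],[-34,-4,0,0,0,0],[-38,-4,0,0,0,0]]';python3 -m jog '[[-4,0,0,0,0,0],[-8,0,0,0,0,0],[-10,0,0,0,0,0],[-10,0,0,0,0,0]]';python3 -c "
from h import *
a=ctrl.camera('top')['img'][190:290,150:310];b=ctrl.camera('scene')['img'][60:240,240:440]
cv2.imwrite('pics/end.png',np.hstack([cv2.resize(a,(400,250),interpolation=cv2.INTER_CUBIC),cv2.resize(b[15:140],(400,250),interpolation=cv2.INTER_CUBIC)]))"
```

```text
time_s: 32.95
ee_pos: [0.4867, 0.3213, 0.2312]
eef_rot: [-3.142, 0.0, 1.756]
force: [-1.0, -0.5, -0.3]
grip_width: 0.0823
grip_force: 0.0
time_s: 33.55
ee_pos: [0.4866, 0.3214, 0.3753]
eef_rot: [3.136, -0.002, 1.756]
force: [0.4, 0.3, 0.2]
grip_width: 0.0938
grip_force: 0.0
time_s: 34.35
ee_pos: [0.5165, -0.0618, 0.3707]
eef_rot: [-3.14, -0.0, 1.755]
force: [0.7, -0.1, 0.4]
grip_width: 0.0942
grip_force: 0.0
time_s: 34.75
ee_pos: [0.5355, -0.1599, 0.3702]
eef_rot: [-3.14, -0.001, 1.753]
force: [-0.1, 0.5, -0.0]
grip_width: 0.0941
grip_force: 0.0
```

View pics/end.png

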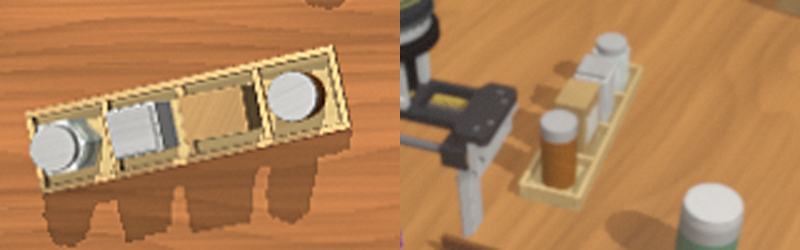

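From left to right the new rack now holds hex (60,148), square (138,128), oblong (215,110) and round (295,96), each upright in its own compartment, with the arm clear.

```bash
python3 -c "
from station import ctrl
print(ctrl.hand_in())"
```

```text
the job is handed in; nothing more can be done
None
```

The job is handed in: all four containers stand upright in the new rack in reverse order (hex, square, oblong, round from left to right), I did not touch the can or the bowl, and it took about 35 s of the 115 s allowed.

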